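# Reload the ear tag turret

### The arm

A 7-joint arm with a two-finger parallel gripper is mounted at the origin on the work surface. World frame = base frame: x ahead of the robot, y to its left, z up, the work surface at z = 0. Lengths are in m, angles in rad, forces in N, time in s.
With the tool pointing down it reaches from about 0.425 to 0.875 m from the base axis. Payload 9.9 kg.
Tool frame: the origin (TCP) lies between the finger pads; the fingertips stand 19 mm ahead of it and the grasp point (between the pads) is the TCP (tcp_to_tips is the distance from the TCP to the fingertips, in m); z points along the fingers, x is the direction in which the jaws open and shut, and the axes are right-handed (so a half turn about z gives the same grasp; the last joint's range is limited). The gripper opens to 85 mm and grips with 20 to 120 N. Pads are 22 mm wide; open, the fingers measure 114 mm over their backs; the gripper's body (76 mm by 85 mm) begins 54 mm behind the grasp point. The pads swing forward as they close: fully open they stand 13 mm farther back than shut.
Start: joints at [-1.261, 0.576, 0.025, 1.437, -0.015, 1.129, -0.057], TCP at [0.259, 0.623, 0.25] pointing down, gripper open.
Joint ranges: [-2.76, 2.76], [-0.34, 2.15], [-1.52, 1.57], [0.19, 2.46], [-1.09, 4.23], [0.17, 1.99], [-2.82, 2.82]. Speed limits (rad/s): [2.22, 2.22, 3.01, 3.01, 3.14, 3.14, 3.14].

### API

Orientations are given as a unit quaternion [w, x, y, z].
In Python, from plant import move_ptp, movel, set_joints, release, gripper_close, wait, ik, capture, IKError, finish_job, search_frame, masks_of, landmark_of, current_clock, current_joints, current_joint_velocities, current_tau, current_tool_pos, current_tool_rot, current_wrist_force, current_ft_torque, current_gripper_width, tcp_to_tips gives the robot as it stands. Calls block until the motion is done:
- move_ptp(position, orientation): joint-space move of the TCP to a pose.
- movel(position, velocity=0.15, frame=None): straight line of the TCP; frame=None keeps the orientation; velocity is the mean speed in m/s.
- set_joints(angles): joint-space move.
- release() and gripper_close(newtons=None): open the fingers fully, or close them until they stop; newtons is the grip in N (None keeps the last).
- wait(seconds).
- ik(position, orientation): joint angles nearest the present ones, or None.
- capture(name): name is "scene" or "top"; returns a dict with "img" (400x640x3 uint8, red, green, blue), "depth" (400x640 float32, m along the optical axis (not along the pixel's ray), 0 where there is no reading), "mtx" (3x3 intrinsics, pixels), "cam_to_world" (4x4, takes a point from camera to world coordinates). Camera axes: x right, y down, z forward; pixel columns grow to the right and rows downward; lengths in m; the calibration is good to about 2 mm. A picture is of the moment at which its call begins.
A pose or a line that the arm cannot do raises IKError and nothing moves.
- finish_job(): hands the job in, once; it reports no verdict.
Trained networks look in a picture, given as the dict that the camera call returned (one of the last four; its "shot" number tells which), for a name from the list of things; names that differ only in an ending like _2 or _b are one class to them, and where a whole thing is asked for, a point or a joint stands for the part that bears it (a point fixed in the world has none). Each returns a list of dicts, best first, with "confidence" (0 to 1); they miss things now and then, are a little off and sometimes report something else, mostly with a low value. They report only what shows in the picture. A call takes as long as a camera call. They do not tell look-alikes from the thing itself.
- search_frame(picture, name): "box" ([centre column, centre row, width, height] in pixels, round what is visible of it).
- masks_of(picture, name): "pixels" (400x640 bool, what is visible of it) and "box" ([centre column, centre row, width, height] in pixels, round what is visible of it).
- landmark_of(picture, name): "xy" ([column, row] in pixels: a listed point, or the origin of a listed thing).
Readings, each from a call of its own:
- current_clock(): time.
- current_joints(): joint angles.
- current_joint_velocities(): joint speeds.
- current_tau(): joint torques, N m.
- current_tool_pos(): TCP position.
- current_tool_rot(): TCP orientation.
- current_wrist_force(): force on the tool from outside, world axes, zero at the start.
- current_ft_torque(): the same for the moment, N m.
- current_gripper_width(): finger opening in m.
Only numpy, scipy, OpenCV 4.12 (cv2) and the standard library are available. Lean on these libraries where they do the work, as an engineer would, in place of code of your own. Each camera call takes 0.05 s, during which the arm holds its last target. There are 200 camera calls.

### The job

Take the empty bobbin out of the turret's loading cradle, the one nearest you, and leave it in the pink tub. Then load the wound bobbins lying on the bench, largest cheeks first: set each in the cradle standing at the loading stop with both axle ends fully home in the slots, let go, and index the turret one click counter-clockwise (seen from above) before loading the next, and once more after the last. Leave the tally counter, brass key and stack of tags beside the turret where they are.

Things in the scene. Friction and masses are not known exactly. Their poses are not given: they have to be found in the camera images.
- carousel (a joint): turning of the carousel, rad: 0 at the start, grows counter-clockwise seen from above. A detent holds it at every fifth of a turn (0, 1.257, 2.513, 3.770, 5.027): about 0.2 N m takes it over the hump half way, and let go beyond that it snaps on to the next stop (within 0.03). End stops at -0.3 and 5.4.
- turret: fixed grey pedestal carrying a round steel carousel, 290 mm across, top 36 mm above the bench. Origin on the turning axis at bench height; its -x points to the loading stop, nearest the robot, z up; does not turn with the carousel. On the carousel stand five equal cradles (see stop0), a fifth of a turn apart, 115 mm from the axis.
- knob (a point): grip point, on the turning axis 171 mm above the bench, in the black bar knob on top of the central post. The bar is 50 mm long, 14 mm wide, and spans 151 to 185 mm above the bench; it turns with the carousel. The point's x runs along the bar: it is the turret's x turned by joint carousel.
- stop0 (a point): loading stop, fixed, axes as turret: centre of a seated axle, 89 mm above the bench; the axle lies along y (the tangent). A cradle is two upright plates 6 mm thick, 36 mm wide, 66 mm apart inside, each with an open slot 13 mm wide, bottom 84 mm, flare from 102 mm, plate top about 118 mm above the bench, mouth about 32 mm wide.
- stop1 (a point): fixed point: where the centre of a seated axle stands 1 stop (fifths of a turn) counter-clockwise from the loading stop, 89 mm above the bench. Same axes as turret.
- stop2 (a point): fixed point: where the centre of a seated axle stands 2 stops (fifths of a turn) counter-clockwise from the loading stop, 89 mm above the bench. Same axes as turret.
- stop3 (a point): fixed point: where the centre of a seated axle stands 3 stops (fifths of a turn) counter-clockwise from the loading stop, 89 mm above the bench. Same axes as turret.
- stop4 (a point): fixed point: where the centre of a seated axle stands 4 stops (fifths of a turn) counter-clockwise from the loading stop, 89 mm above the bench. Same axes as turret.
- bobbin_large: large wound bobbin: two square white cheeks 72 mm a side, 5 mm thick, 44 mm apart inside; between them a yellow roll of tags 34 mm in diameter to pinch from above, across the axle. Steel axle 10 mm in diameter, 96 mm long. 160 g. Origin at its centre, y along the axle. Lies on the bench on its cheeks' flat edges, axle 36 mm up. May be absent.
- bobbin_medium: medium wound bobbin: two square white cheeks 62 mm a side, 5 mm thick, 44 mm apart inside; between them a yellow roll of tags 34 mm in diameter to pinch from above, across the axle. Steel axle 10 mm in diameter, 96 mm long. 140 g. Origin at its centre, y along the axle. Lies on the bench on its cheeks' flat edges, axle 31 mm up. May be absent.
- bobbin_small: small wound bobbin: two square white cheeks 52 mm a side, 5 mm thick, 44 mm apart inside; between them a yellow roll of tags 34 mm in diameter to pinch from above, across the axle. Steel axle 10 mm in diameter, 96 mm long. 120 g. Origin at its centre, y along the axle. Lies on the bench on its cheeks' flat edges, axle 26 mm up. May be absent.
- bobbin_mini: mini wound bobbin: two square white cheeks 44 mm a side, 5 mm thick, 44 mm apart inside; between them a yellow roll of tags 34 mm in diameter to pinch from above, across the axle. Steel axle 10 mm in diameter, 96 mm long. 100 g. Origin at its centre, y along the axle. Lies on the bench on its cheeks' flat edges, axle 22 mm up. May be absent.
- empty_bobbin: the used-up bobbin, at the start lying in the cradle at the loading stop: like a wound one (white cheeks 56 mm square, same axle) but with only a bare white core 14 mm in diameter between the cheeks. About 60 g. Origin at its centre, y along the axle.
- tub: fixed pink open plastic tub, 130 mm (its x) by 190 mm (its y), 80 mm high, walls 4 mm. Origin at the centre of its underside.
- tally: bystander, leave alone: grey tally counter, 44 mm across, 28 mm high. Origin at its underside.
- cam_key: bystander, leave alone: flat brass cam-lock key, 52 mm long, 4 mm thick. Origin at its underside.
- tag_stack: bystander, leave alone: stack of yellow ear tags, 58 by 62 mm, 24 mm high. Origin at its underside.
Not all that is in view belongs to the job. Leave any green or purple look-alike of the empty_bobbin alone. What is shaped like the bobbin_large but purple is not meant.

How it is judged:
On the way, in this order (a step that is already met when the one before it is completed fails the run):
1. the empty bobbin is out of the turret, let go in the tub (x of empty_bobbin in the frame of tub between -0.062 and 0.062 m and y of empty_bobbin in the frame of tub between -0.092 and 0.092 m and z of empty_bobbin in the frame of tub below 0.065 m and contact force between the fingers and empty_bobbin below 0.1 N), for 0.3 s.
2. the large bobbin lies home in the cradle at the loading stop, both axle ends on the slot bottoms, let go (horizontal distance between bobbin_large and stop0 below 0.013 m and z of bobbin_large in the frame of stop0 between -0.003 and 0.003 m and angle between bobbin_large's own y axis and vertical between 1.5308 and 1.6108 rad and angle between the y axis of bobbin_large and the y axis of turret, either way round below 0.1 rad and contact force between the fingers and bobbin_large below 0.1 N), for 0.3 s.
3. the turret has carried the large bobbin one stop on, at rest (horizontal distance between bobbin_large and stop1 below 0.013 m and z of bobbin_large in the frame of stop1 between -0.003 and 0.003 m and angle between bobbin_large's own y axis and vertical between 1.5308 and 1.6108 rad and linear speed of bobbin_large below 0.03 m/s), for 0.3 s.
4. the medium bobbin lies home in the cradle at the loading stop, both axle ends on the slot bottoms, let go (horizontal distance between bobbin_medium and stop0 below 0.013 m and z of bobbin_medium in the frame of stop0 between -0.003 and 0.003 m and angle between bobbin_medium's own y axis and vertical between 1.5308 and 1.6108 rad and angle between the y axis of bobbin_medium and the y axis of turret, either way round below 0.1 rad and contact force between the fingers and bobbin_medium below 0.1 N), for 0.3 s.
5. the turret has carried the medium bobbin one stop on, at rest (horizontal distance between bobbin_medium and stop1 below 0.013 m and z of bobbin_medium in the frame of stop1 between -0.003 and 0.003 m and angle between bobbin_medium's own y axis and vertical between 1.5308 and 1.6108 rad and linear speed of bobbin_medium below 0.03 m/s), for 0.3 s.
6. the small bobbin lies home in the cradle at the loading stop, both axle ends on the slot bottoms, let go (horizontal distance between bobbin_small and stop0 below 0.013 m and z of bobbin_small in the frame of stop0 between -0.003 and 0.003 m and angle between bobbin_small's own y axis and vertical between 1.5308 and 1.6108 rad and angle between the y axis of bobbin_small and the y axis of turret, either way round below 0.1 rad and contact force between the fingers and bobbin_small below 0.1 N), for 0.3 s.
7. the turret has carried the small bobbin one stop on, at rest (horizontal distance between bobbin_small and stop1 below 0.013 m and z of bobbin_small in the frame of stop1 between -0.003 and 0.003 m and angle between bobbin_small's own y axis and vertical between 1.5308 and 1.6108 rad and linear speed of bobbin_small below 0.03 m/s), for 0.3 s.
8. the mini bobbin lies home in the cradle at the loading stop, both axle ends on the slot bottoms, let go (horizontal distance between bobbin_mini and stop0 below 0.013 m and z of bobbin_mini in the frame of stop0 between -0.003 and 0.003 m and angle between bobbin_mini's own y axis and vertical between 1.5308 and 1.6108 rad and angle between the y axis of bobbin_mini and the y axis of turret, either way round below 0.1 rad and contact force between the fingers and bobbin_mini below 0.1 N), for 0.3 s.
9. the turret has carried the mini bobbin one stop on, at rest (horizontal distance between bobbin_mini and stop1 below 0.013 m and z of bobbin_mini in the frame of stop1 between -0.003 and 0.003 m and angle between bobbin_mini's own y axis and vertical between 1.5308 and 1.6108 rad and linear speed of bobbin_mini below 0.03 m/s), for 0.3 s.
At the end, for the whole second after the job is handed in: Empty bobbin let go in the tub; every wound bobbin present in a cradle 1 to 4 stops past the loading stop, within 13 mm of the stop point, centre within 3 mm of seated height, axle level within 0.04 rad; the last one loaded exactly one stop past the loading stop; all at rest, turret in its detent (all of step 1 and ((horizontal distance between bobbin_large and stop1 below 0.013 m and z of bobbin_large in the frame of stop1 between -0.003 and 0.003 m and angle between bobbin_large's own y axis and vertical between 1.5308 and 1.6108 rad) or (horizontal distance between bobbin_large and stop2 below 0.013 m and z of bobbin_large in the frame of stop2 between -0.003 and 0.003 m and angle between bobbin_large's own y axis and vertical between 1.5308 and 1.6108 rad) or (horizontal distance between bobbin_large and stop3 below 0.013 m and z of bobbin_large in the frame of stop3 between -0.003 and 0.003 m and angle between bobbin_large's own y axis and vertical between 1.5308 and 1.6108 rad) or (horizontal distance between bobbin_large and stop4 below 0.013 m and z of bobbin_large in the frame of stop4 between -0.003 and 0.003 m and angle between bobbin_large's own y axis and vertical between 1.5308 and 1.6108 rad)) and ((horizontal distance between bobbin_medium and stop1 below 0.013 m and z of bobbin_medium in the frame of stop1 between -0.003 and 0.003 m and angle between bobbin_medium's own y axis and vertical between 1.5308 and 1.6108 rad) or (horizontal distance between bobbin_medium and stop2 below 0.013 m and z of bobbin_medium in the frame of stop2 between -0.003 and 0.003 m and angle between bobbin_medium's own y axis and vertical between 1.5308 and 1.6108 rad) or (horizontal distance between bobbin_medium and stop3 below 0.013 m and z of bobbin_medium in the frame of stop3 between -0.003 and 0.003 m and angle between bobbin_medium's own y axis and vertical between 1.5308 and 1.6108 rad) or (horizontal distance between bobbin_medium and stop4 below 0.013 m and z of bobbin_medium in the frame of stop4 between -0.003 and 0.003 m and angle between bobbin_medium's own y axis and vertical between 1.5308 and 1.6108 rad)) and ((horizontal distance between bobbin_small and stop1 below 0.013 m and z of bobbin_small in the frame of stop1 between -0.003 and 0.003 m and angle between bobbin_small's own y axis and vertical between 1.5308 and 1.6108 rad) or (horizontal distance between bobbin_small and stop2 below 0.013 m and z of bobbin_small in the frame of stop2 between -0.003 and 0.003 m and angle between bobbin_small's own y axis and vertical between 1.5308 and 1.6108 rad) or (horizontal distance between bobbin_small and stop3 below 0.013 m and z of bobbin_small in the frame of stop3 between -0.003 and 0.003 m and angle between bobbin_small's own y axis and vertical between 1.5308 and 1.6108 rad) or (horizontal distance between bobbin_small and stop4 below 0.013 m and z of bobbin_small in the frame of stop4 between -0.003 and 0.003 m and angle between bobbin_small's own y axis and vertical between 1.5308 and 1.6108 rad)) and ((horizontal distance between bobbin_mini and stop1 below 0.013 m and z of bobbin_mini in the frame of stop1 between -0.003 and 0.003 m and angle between bobbin_mini's own y axis and vertical between 1.5308 and 1.6108 rad) or (horizontal distance between bobbin_mini and stop2 below 0.013 m and z of bobbin_mini in the frame of stop2 between -0.003 and 0.003 m and angle between bobbin_mini's own y axis and vertical between 1.5308 and 1.6108 rad) or (horizontal distance between bobbin_mini and stop3 below 0.013 m and z of bobbin_mini in the frame of stop3 between -0.003 and 0.003 m and angle between bobbin_mini's own y axis and vertical between 1.5308 and 1.6108 rad) or (horizontal distance between bobbin_mini and stop4 below 0.013 m and z of bobbin_mini in the frame of stop4 between -0.003 and 0.003 m and angle between bobbin_mini's own y axis and vertical between 1.5308 and 1.6108 rad)) and ((horizontal distance between bobbin_medium and stop1 below 0.013 m and z of bobbin_medium in the frame of stop1 between -0.003 and 0.003 m and angle between bobbin_medium's own y axis and vertical between 1.5308 and 1.6108 rad) or (horizontal distance between bobbin_small and stop1 below 0.013 m and z of bobbin_small in the frame of stop1 between -0.003 and 0.003 m and angle between bobbin_small's own y axis and vertical between 1.5308 and 1.6108 rad) or (horizontal distance between bobbin_mini and stop1 below 0.013 m and z of bobbin_mini in the frame of stop1 between -0.003 and 0.003 m and angle between bobbin_mini's own y axis and vertical between 1.5308 and 1.6108 rad)) and linear speed of each of bobbin_large, bobbin_medium, bobbin_small, bobbin_mini below 0.02 m/s and velocity of joint carousel between -0.05 and 0.05 rad/s); the robot touches nothing.
It fails at once if a bystander is pushed more than 5 cm (distance of any of tally, cam_key, tag_stack from where it was at the start of the episode above 0.05 m).
Of bobbin_large, bobbin_medium, bobbin_small, bobbin_mini only 3 to 4 are there at a start; the rules pass over those that are not, and their reading is None.
At some moment in a run one of bobbin_large, bobbin_medium, bobbin_small, bobbin_mini may be knocked a few centimetres aside while the robot is not near it.
It also fails if it takes over 208 s, if anything falls off the work surface, if the arm or the gripper's body presses on something with over 40 N, if the wrist force passes 120 N, or if a joint passes its speed limit or range.

## Working session

There is one attempt and no reset: what is moved stays moved. The work goes in short steps, each a Python script; the robot and the scene stay as the last script left them, time stands still between calls to the robot, and variables do not carry over. Pictures are saved under pics/ and viewed, about 12 in all and at most 16, crops included, and the job is handed in when it is done.

```bash
ls; mkdir -p pics; cat > a.py <<'E'
from plant import *
import numpy as np, cv2
for n in ("scene","top"):
    c=capture(n); cv2.imwrite(f"pics/{n}0.png",c["img"][:,:,::-1])
    print(n,c["mtx"].tolist(),np.round(c["cam_to_world"],3).tolist())
    T=c["cam_to_world"];K=c["mtx"]
    for o in ["bobbin_large","bobbin_medium","bobbin_small","bobbin_mini","empty_bobbin","tub","turret","tally","cam_key","tag_stack","knob","stop0"]:
        for d in landmark_of(c,o)[:3]:
            u,v=d["xy"]; z=c["depth"][int(v),int(u)]
            p=T@np.r_[np.linalg.inv(K)@[u,v,1]*z,1]
            print(o,round(d["confidence"],2),np.round([u,v]),np.round(p[:3],3))
print(current_clock(),current_tool_rot(),current_gripper_width(),tcp_to_tips)
E
python3 a.py
```

```text
pics
scene [[421.0468575620357, 0.0, 317.2447351466283], [0.0, 421.0468575620357, 200.13568729323285], [0.0, 0.0, 1.0]] [[-0.589, 0.506, -0.63, 1.367], [0.808, 0.367, -0.46, 0.713], [-0.002, -0.78, -0.625, 0.97], [0.0, 0.0, 0.0, 1.0]]
bobbin_large 0.89 [449. 232.] [0.329 0.472 0.054]
bobbin_large 0.7 [411. 237.] [0.416 0.384 0.051]
bobbin_large 0.36 [253. 235.] [ 0.688 -0.041  0.031]
bobbin_medium 0.81 [372. 216.] [0.397 0.232 0.044]
bobbin_medium 0.26 [277. 230.] [0.629 0.009 0.035]
bobbin_small 0.61 [376. 274.] [0.604 0.366 0.036]
bobbin_mini 0.56 [247. 174.] [ 0.437 -0.306  0.017]
empty_bobbin 0.92 [419. 214.] [0.298 0.356 0.047]
empty_bobbin 0.9 [383. 202.] [0.315 0.227 0.048]
empty_bobbin 0.58 [247. 170.] [ 0.425 -0.32   0.028]
tub 0.94 [213. 201.] [ 0.679 -0.229  0.075]
turret 0.92 [275. 231.] [0.635 0.008 0.033]
tally 0.54 [351. 253.] [0.56  0.252 0.018]
cam_key 0.67 [305. 201.] [0.528 0.05  0.108]
cam_key 0.4 [294. 179.] [ 0.331 -0.16  -0.004]
tag_stack 0.55 [323. 281.] [0.705 0.249 0.019]
knob 0.72 [274. 188.] [ 0.605 -0.011  0.183]
knob 0.41 [371. 217.] [0.403 0.231 0.044]

[... 666 characters left out ...]
_mini 0.88 [447. 240.] [ 0.417 -0.31   0.04 ]
empty_bobbin 0.69 [214. 321.] [0.267 0.342 0.037]
empty_bobbin 0.59 [328. 218.] [0.503 0.013 0.095]
empty_bobbin 0.52 [262. 308.] [0.285 0.211 0.038]
tub 0.79 [435. 173.] [ 0.619 -0.319  0.004]
turret 0.73 [339. 187.] [ 0.593 -0.03   0.056]
tally 0.64 [244. 220.] [0.532 0.245 0.031]
cam_key 0.56 [388. 275.] [ 0.341 -0.142 -0.001]
tag_stack 0.77 [243. 169.] [0.682 0.237 0.023]
knob 0.94 [337. 171.] [ 0.603 -0.019  0.184]
stop0 0.94 [324. 143.] [ 0.731 -0.004  0.04 ]
stop0 0.84 [371. 201.] [ 0.547 -0.116  0.038]
stop0 0.79 [327. 219.] [0.499 0.016 0.097]
1.3 [-1.10453050e-05  8.31771135e-01  5.55118707e-01  1.13993325e-05] 0.08540127193383275 0.019
```

View pics/top0.png

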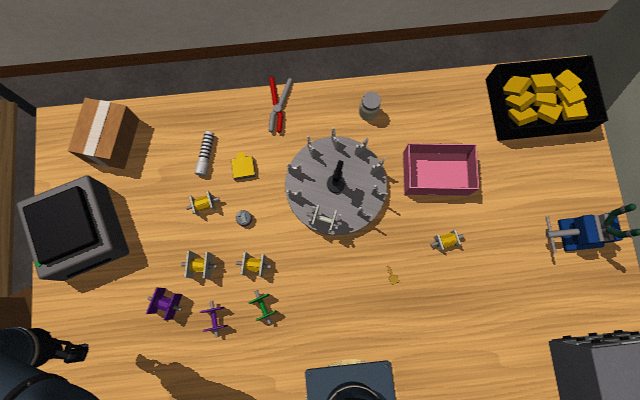

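View pics/scene0.png

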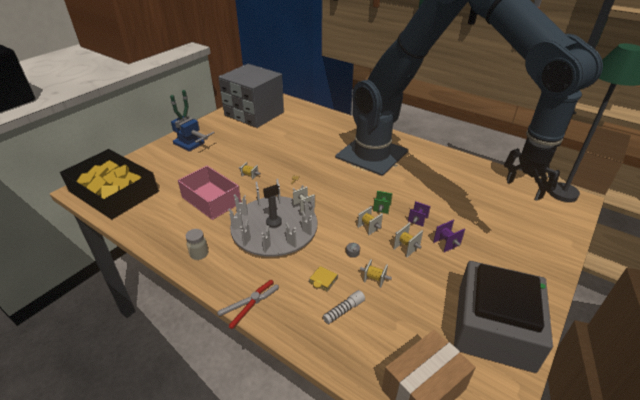

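Candidates (top picture):
- Wound bobbins, white with yellow rolls: (198,265) large, (254,265) medium, (203,204) small and (447,241) mini.
- Purple large look-alike at (165,303), purple and green empties at (213,318) and (263,308): leave all three.
- Real empty bobbin, white, in the cradle at (326,219).
- Tub at (441,170). Bystanders: tally (244,219), key (393,275), tags (243,168).

Next I'll fit the geometry from depth and make one close crop.

```bash
cat > h.py <<'E'
from plant import *
import numpy as np, cv2
from scipy.optimize import least_squares
SIDE=dict(bobbin_large=.072,bobbin_medium=.062,bobbin_small=.052,bobbin_mini=.044)
def cloud(c):
    d=c["depth"]; v,u=np.nonzero(d>0); z=d[v,u]
    p=np.linalg.inv(c["mtx"])@np.vstack([u,v,np.ones_like(u)])*z
    P=(c["cam_to_world"][:3,:3]@p).T+c["cam_to_world"][:3,3]
    return P,cv2.cvtColor(c["img"],cv2.COLOR_RGB2HSV)[v,u].astype(int)
def clouds(names=("top","scene")):
    return [cloud(capture(n)) for n in names]
def yellow(hsv): return (hsv[:,1]>120)&(hsv[:,0]>18)&(hsv[:,0]<34)&(hsv[:,2]>60)
def fit_bobbin(P,hsv,xy,h,side,hmax=.004):
    """cheek top edges -> (x,y,axle yaw), rms, extent; h = height of the axle"""
    c=np.array(xy,float)
    top=h+side/2
    Q=P[(np.hypot(*(P[:,:2]-c).T)<.06)&(P[:,2]>top-.012)&(P[:,2]<top+hmax)&(hsv[:,1]<90)][:,:2]
    if len(Q)<12: return None
    def f(q):
        e=Q-q[:2]; a=[np.cos(q[2]),np.sin(q[2])]; b=[-a[1],a[0]]
        return np.r_[np.abs(e@a)-.0245, np.maximum(np.abs(e@b)-side/2,0)]
    r=min((least_squares(f,[*(c),t],loss="soft_l1",f_scale=.004) for t in np.arange(0,np.pi,.3)),key=lambda r:r.cost)
    x,y,t=r.x; b=np.array([-np.sin(t),np.cos(t)]); s=(Q-[x,y])@b
    ext=np.percentile(s,[2,98]); c=np.array([x,y])+b*ext.mean()
    return np.r_[c,(t+np.pi/2)%np.pi-np.pi/2],np.sqrt(np.mean(f(r.x)**2)),np.ptp(ext),len(Q)
def fit_turret(P,xy,yaw):
    Q=P[(P[:,2]>.06)&(P[:,2]<.119)]; r=np.hypot(*(Q[:,:2]-xy).T); Q=Q[(r>.085)&(r<.16)][:,:2]
    def f(q):
        e=Q-q[:2]; d=[]
        for k in range(5):
            a=q[2]+np.pi+k*2*np.pi/5; A=e@[np.cos(a),np.sin(a)]; T=e@[-np.sin(a),np.cos(a)]
            d.append(np.hypot(np.maximum(abs(A-.115)-.018,0),np.maximum(abs(abs(T)-.036)-.003,0)))
        return np.min(d,0)
    r=min((least_squares(f,[*xy,yaw+o],loss="soft_l1",f_scale=.003) for o in np.arange(-.3,.31,.1)),key=lambda r:r.cost)
    return r.x,np.median(abs(f(r.x))),len(Q)
E
cat > b.py <<'E'
from h import *
C=[capture("top"),capture("scene")]
cl=[cloud(c) for c in C]; both=(np.vstack([c[0] for c in cl]),np.vstack([c[1] for c in cl]))
I=dict(bobbin_large=(.40,.375),bobbin_medium=(.402,.229),bobbin_small=(.59,.36),bobbin_mini=(.42,-.31))
np.set_printoptions(precision=4,suppress=True)
for P,h in cl+[both]:
    print("--")
    for n,xy in I.items():
        s=SIDE[n]; print(n,fit_bobbin(P,h,xy,s/2,s))
        m=yellow(h)&(np.hypot(*(P[:,:2]-xy).T)<.06)&(P[:,2]>.008); print("   roll",P[m].mean(0),np.percentile(P[m][:,2],98), "topcheek",np.percentile(P[(np.hypot(*(P[:,:2]-xy).T)<.05)][:,2],98))
    print("turret",fit_turret(P,(.612,-.015),-.31))
    d=P[(abs(P[:,2]-.036)<.005)&(np.hypot(P[:,0]-.612,P[:,1]+.015)<.17)][:,:2]
    print("disc",cv2.minEnclosingCircle(d.astype(np.float32)))
    k=P[(P[:,2]>.178)&(P[:,2]<.19)&(np.hypot(P[:,0]-.61,P[:,1]+.015)<.05)]; print("knob",cv2.minAreaRect(k[:,:2].astype(np.float32)*1000))
    pk=((h[:,0]>160)|(h[:,0]<4))&(h[:,1]>60)&(abs(P[:,2]-.08)<.008)&(np.hypot(P[:,0]-.65,P[:,1]+.26)<.16)
    print("tub",cv2.minAreaRect(P[pk][:,:2].astype(np.float32)*1000))
t=C[0]["img"]; s=C[1]["img"]
cv2.imwrite("pics/crop1.png",np.vstack([cv2.resize(t[120:320,150:470],(800,500))[:, :, ::-1]]))
E
python3 b.py
```

```text
--
bobbin_large (array([0.4184, 0.3734, 1.4107]), np.float64(0.0012539393778408512), np.float64(0.06597351105991661), 153)
   roll [0.4185 0.3785 0.0504] 0.058265202180602944 topcheek 0.07305284365946924
bobbin_medium (array([0.4044, 0.2265, 1.349 ]), np.float64(0.0011406403679130562), np.float64(0.05867627781217759), 100)
   roll [0.4046 0.229  0.0458] 0.05438059565325046 topcheek 0.06370937109473788
bobbin_small (array([ 0.5908,  0.3567, -1.3748]), np.float64(0.0013009136710288348), np.float64(0.04664022575843185), 77)
   roll [0.5894 0.3587 0.0402] 0.04725742584815498 topcheek 0.053558099010854274
bobbin_mini (array([ 0.4171, -0.3138, -1.3894]), np.float64(0.0011070284703524925), np.float64(0.04033546730279147), 82)
   roll [ 0.4174 -0.3152  0.0364] 0.04432259876072303 topcheek 0.045196320386025356
turret (array([ 0.6069, -0.023 , -0.3972]), np.float64(0.0), 916)
disc ((0.6072959899902344, -0.023448485881090164), 0.14524498581886292)
knob ((607.3831176757812, -23.193058013916016), (13.898528099060059, 51.220149993896484), 66.94927978515625)
tub ((617.5067138671875, -320.4296264648
[... 1712 characters left out ...]
412), np.float64(0.05252042258679236), 142)
   roll [0.5956 0.3588 0.0381] 0.04701572109009028 topcheek 0.05265678321686208
bobbin_mini (array([ 0.4177, -0.3132, -1.3782]), np.float64(0.0014124121201132115), np.float64(0.042028562119725076), 118)
   roll [ 0.4203 -0.3151  0.0346] 0.04403082000700957 topcheek 0.04465244425274066
turret (array([ 0.6082, -0.0201, -0.4042]), np.float64(0.00036535443022011433), 2086)
disc ((0.609118640422821, -0.020794963464140892), 0.1474723368883133)
knob ((608.5194702148438, -20.522554397583008), (19.70296859741211, 51.220149993896484), 66.94927215576172)
tub ((618.9955444335938, -318.0428466796875), (195.59014892578125, 133.41183471679688), 83.26892852783203)
```

View pics/crop1.png

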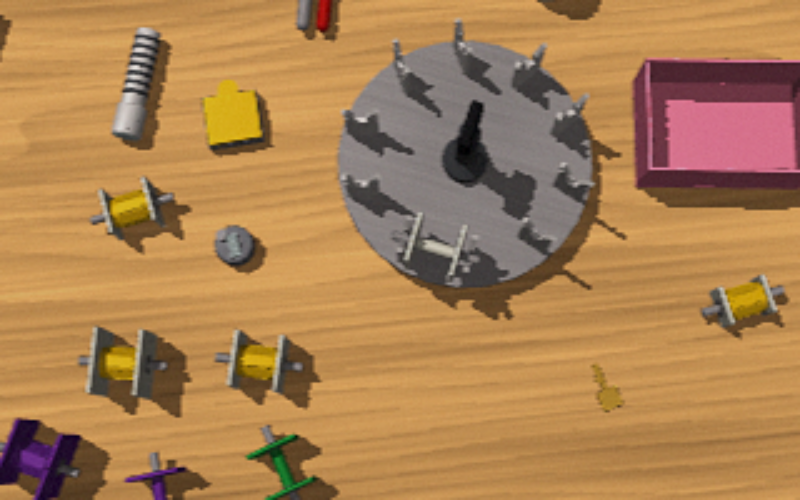

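The fits agree between the cameras to 3–4 mm, and the sizes match. The crop confirms the choices: white empty in the cradle nearest the robot, white/yellow bobbins, purple and green ones left alone. I'll use the camera averages and do the empty bobbin first.

```bash
cat >> h.py <<'E'
np.set_printoptions(precision=4,suppress=True)
TC=np.array([.6083,-.0205]); TY=-.404; S0=TC-.115*np.array([np.cos(TY),np.sin(TY)])
TUB=np.array([.6185,-.319]); TUBY=np.radians(83.2)
ZT=.26
def q(a): return [0.,np.cos(a/2),np.sin(a/2),0.]
def best(p,a,turn=0):
    """of the two equal grasps the one with the last joint in range also after turning by turn, nearest the middle"""
    o=[]
    for k in (-1,0,1,2):
        j=[ik(p,q(a+k*np.pi+t)) for t in (0,turn)]
        if all(x is not None for x in j): o.append((max(abs(x[6]) for x in j)+.3*abs(j[0][6]-current_joints()[6]),a+k*np.pi))
    return min(o)[1]
def above(xy,a,z=ZT): move_ptp([*xy,z],q(a))
def down(xy,z,v=.12): movel([*xy,z],velocity=v)
def st(s): print(s,"t %.1f"%current_clock(),"p",np.array(current_tool_pos()),"F",np.array(current_wrist_force()),"w %.4f"%current_gripper_width())
E
cat > c.py <<'E'
from h import *
a=best([*S0,.15],TY); above(S0,a); st("above")
down(S0,.13,.2); down(S0,.0895,.06); st("down")
gripper_close(25); st("grip")
down(S0,.16,.1); down(S0,ZT,.2); st("lift")
b=best([*TUB,.15],TUBY); above(TUB,b); down(TUB,.045,.15); st("in tub")
release(); wait(.3); st("open"); down(TUB,ZT,.3)
# go to the knob side of nothing: take pictures
c=capture("top"); s=capture("scene")
cv2.imwrite("pics/emp.png",np.hstack([cv2.resize(c["img"][100:300,260:500],(400,334)),cv2.resize(s["img"][130:290,160:352],(400,334))])[:,:,::-1])
E
python3 c.py
```

```text
above t 3.7 p [0.5028 0.0259 0.2598] F [ 0.0936  0.0234 -0.0792] w 0.0856
down t 5.3 p [0.5026 0.0246 0.0895] F [-0.7295 -0.226  -0.5282] w 0.0857
grip t 6.0 p [0.5026 0.0247 0.0896] F [-0.08    0.0102  1.1411] w 0.0131
lift t 7.5 p [0.502  0.0249 0.2589] F [-0.861   0.535  -1.1034] w 0.0132
in tub t 10.4 p [ 0.6189 -0.3194  0.046 ] F [-0.6108 -0.2934 -0.524 ] w 0.0132
open t 11.4 p [ 0.6185 -0.319   0.045 ] F [-0.4798  0.3137 -1.1026] w 0.0853
```

View pics/emp.png

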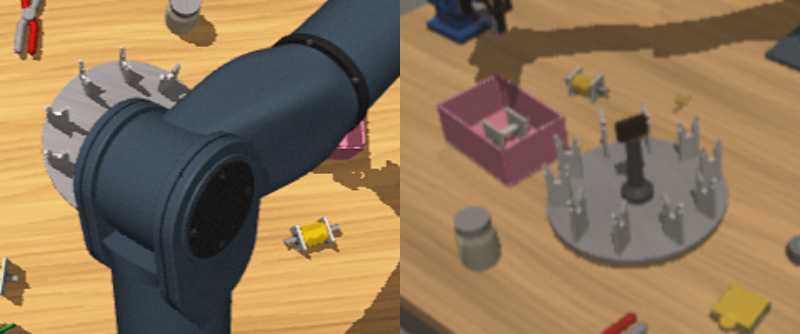

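Empty bobbin is in the tub, lying inside in the scene crop at about (505,125), and the turret is clear. Next is the large bobbin.

```bash
cat >> h.py <<'E'
def locate(n,xy):
    s=SIDE[n]; R=[]
    for P,h in clouds():
        m=yellow(h)&(P[:,2]>.03)&(P[:,2]<.075)&(np.hypot(*(P[:,:2]-xy).T)<.09)
        if m.sum()<15: continue
        r=fit_bobbin(P,h,np.median(P[m][:,:2],0),s/2,s)
        if r and r[1]<.003 and abs(r[2]-s)<.009: R.append(r[0])
        print(n,r)
    R=np.array(R); d=(R[:,2]-R[0,2]+np.pi/2)%np.pi-np.pi/2
    assert len(R) and np.ptp(R[:,:2],0).max()<.009 and np.ptp(d)<.15, R
    if len(R)==1: print("ONE CAMERA")
    return R[:,:2].mean(0),R[0,2]+d.mean()
def pick(n,xy,ax):
    h=SIDE[n]/2; a=best([*xy,.15],ax+np.pi/2)
    above(xy,a,.2); down(xy,h+.06,.2); down(xy,h,.08); st("at "+n)
    gripper_close(40); st("grip"); down(xy,ZT,.2); st("lift")
def place():
    a=best([*S0,.15],TY); above(S0,a); down(S0,.135,.2); down(S0,.1,.05); st("slot")
    down(S0,.0895,.03); st("home"); 
def let_go():
    release(); wait(.3); st("open"); down(S0,.15,.1); down(S0,ZT,.3)
def index(k):
    "turn from stop k to k+1"
    a=best([*TC,.171],TY+np.pi/2+k*2*np.pi/5,2*np.pi/5)
    above(TC,a); down(TC,.171,.15); gripper_close(30); st("knob")
    n=6
    for i in range(1,n+1): move_ptp([*TC,.171],q(a+i/n*2*np.pi/5))
    st("turned"); release(); wait(.3); down(TC,ZT,.2); st("clear")
def check(name,stop,f):
    "fit of what lies seated at a stop: roll top should be 106 mm high"
    w=TC+.115*np.array([np.cos(TY+np.pi+stop*2*np.pi/5),np.sin(TY+np.pi+stop*2*np.pi/5)]); I=[]
    for cam in ("top","scene"):
        c=capture(cam); P,h=cloud(c); m=yellow(h)&(np.hypot(*(P[:,:2]-w).T)<.05)&(P[:,2]>.06)
        if m.sum()>5: print(cam,name,m.sum(),"roll mean-stop",P[m].mean(0)[:2]-w,"ztop",np.percentile(P[m][:,2],97))
        uv=c["mtx"]@np.linalg.inv(c["cam_to_world"])[:3]@[*w,.1,1]; u,v=(uv[:2]/uv[2]).astype(int)
        I.append(cv2.resize(c["img"][max(v-50,0):v+50,u-60:u+60],(400,334)))
    cv2.imwrite(f,np.hstack(I)[:,:,::-1])
E
cat > d.py <<'E'
from h import *
xy,ax=locate("bobbin_large",(.419,.375)); print(xy,ax)
pick("bobbin_large",xy,ax); place(); let_go()
move_ptp([.35,.4,.3],q(best([.35,.4,.3],0)))
check("bobbin_large",0,"pics/l0.png")
E
python3 d.py
```

```text
bobbin_large (array([0.4183, 0.3733, 1.4113]), np.float64(0.0011550287015298778), np.float64(0.06647551026533988), 147)
bobbin_large (array([0.4212, 0.3777, 1.407 ]), np.float64(0.0012701668049989758), np.float64(0.06932549362511542), 104)
[0.4197 0.3755] 1.409136850166165
at bobbin_large t 16.6 p [0.4201 0.3756 0.0363] F [ 0.5404 -0.5007  0.8886] w 0.0851
grip t 17.2 p [0.4197 0.3757 0.0364] F [-1.3181 -0.8019  6.4438] w 0.0328
lift t 18.4 p [0.4192 0.3753 0.259 ] F [ 0.1239 -0.0659 -1.3731] w 0.0327
slot t 21.4 p [0.5027 0.0246 0.1001] F [-0.1639  0.1643 -1.3536] w 0.0332
home t 21.9 p [0.5025 0.0247 0.0894] F [ 0.2348  0.1485 -0.7144] w 0.0331
open t 22.8 p [0.5026 0.0247 0.0895] F [-0.6197  0.0916 -0.5277] w 0.0852
top bobbin_large 216 roll mean-stop [-0.0025  0.0013] ztop 0.11211253335504248
scene bobbin_large 32 roll mean-stop [-0.0034 -0.0144] ztop 0.10622910513897328
```

View pics/l0.png

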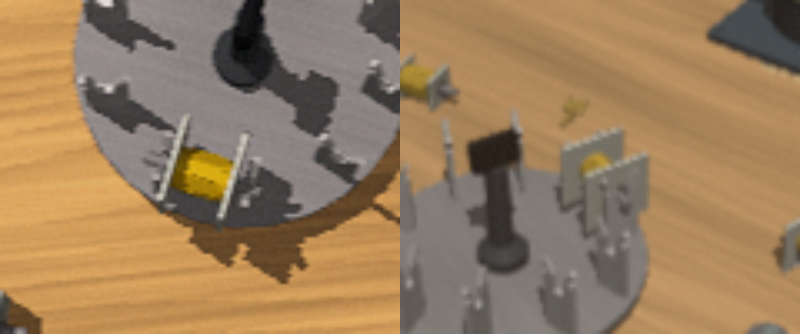

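Large bobbin is seated: level, in the near cradle at (205,170), with roll heights matching bench plus camera bias. Index and load the medium.

```bash
cat > e.py <<'E'
from h import *
index(0)
move_ptp([.35,.42,.3],q(best([.35,.42,.3],0)))
check("bobbin_large",1,"pics/l1.png")
c=clouds(("top",))[0][0]; k=c[(c[:,2]>.178)&(c[:,2]<.19)&(np.hypot(*(c[:,:2]-TC).T)<.05)]
print("knob",cv2.minAreaRect(k[:,:2].astype(np.float32)*1000),"expect deg",np.degrees(TY)+72)
print("turret",fit_turret(c,TC,TY))
print(locate("bobbin_medium",(.406,.228)))
E
python3 e.py
```

```text
knob t 28.9 p [ 0.6077 -0.0234  0.1724] F [-5.7492 -6.5652 11.4949] w 0.0135
turned t 30.6 p [ 0.6092 -0.0221  0.1725] F [-0.7431 -2.1946  9.2851] w 0.0137
clear t 32.1 p [ 0.6081 -0.0203  0.2599] F [ 0.1741 -0.4555 -0.2321] w 0.0854
top bobbin_large 186 roll mean-stop [ 0.0063 -0.0098] ztop 0.11063112478390275
scene bobbin_large 80 roll mean-stop [ 0.017  -0.0031] ztop 0.10829604656368771
knob ((607.3336181640625, -23.08392333984375), (50.36827850341797, 14.700809478759766), 48.408851623535156) expect deg 48.852505076714735
turret (array([ 0.6067, -0.023 , -0.388 ]), np.float64(9.297021421912936e-05), 1060)
bobbin_medium (array([0.4041, 0.2265, 1.3476]), np.float64(0.0012274848923068274), np.float64(0.05854516376758224), 101)
bobbin_medium (array([0.4075, 0.2303, 1.3537]), np.float64(0.0013989250871417442), np.float64(0.059203086042109804), 89)
(array([0.4058, 0.2284]), np.float64(1.3506404446358107))
```

View pics/l1.png

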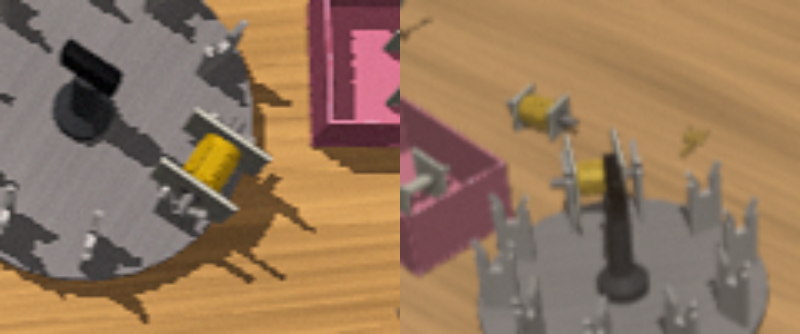

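Large is one stop on and the knob angle agrees within 0.5°. The knob grip pulled the tool to y≈-0.0234, which matches the top camera, so I'll go by the top camera from here. Next is the medium, then index.

```bash
sed -i 's/^TC=.*/TC=np.array([.6072,-.0232]); TY=-.401; S0=TC-.115*np.array([np.cos(TY),np.sin(TY)])/; s/return R\[:,:2\].mean(0),R\[0,2\]+d.mean()/return R[0,:2],R[0,2]/' h.py
cat > f.py <<'E'
import sys
from h import *
n,k,x,y,px,py=sys.argv[1],int(sys.argv[2]),*map(float,sys.argv[3:])
xy,ax=locate(n,(x,y)); pick(n,xy,ax); place(); let_go()
P=[px,py,.3]; move_ptp(P,q(best(P,0))); check(n,0,f"pics/{n}_0.png")
index(k)
move_ptp(P,q(best(P,0))); check(n,1,f"pics/{n}_1.png")
c=clouds(("top",))[0][0]; kn=c[(c[:,2]>.178)&(c[:,2]<.19)&(np.hypot(*(c[:,:2]-TC).T)<.05)]
print("knob",cv2.minAreaRect(kn[:,:2].astype(np.float32)*1000),"expect deg",np.degrees(TY)+72*(k+1))
a,b=[cv2.imread(f"pics/{n}_{i}.png") for i in (0,1)]; cv2.imwrite(f"pics/{n}.png",cv2.resize(np.vstack([a,b]),(719,600)))
E
python3 f.py bobbin_medium 1 .405 .228 .35 .42
```

```text
bobbin_medium (array([0.4041, 0.2266, 1.3514]), np.float64(0.00117562230556516), np.float64(0.05849655437857987), 97)
bobbin_medium (array([0.406 , 0.2305, 1.3529]), np.float64(0.0011568840798091748), np.float64(0.058132380602263306), 88)
at bobbin_medium t 36.8 p [0.4043 0.2267 0.0313] F [ 0.4356 -0.0088  0.2784] w 0.0856
grip t 37.4 p [0.4043 0.2267 0.0314] F [-0.8699  1.0485  6.9225] w 0.0330
lift t 38.7 p [0.4036 0.2263 0.2591] F [ 0.6073  0.169  -1.2358] w 0.0327
slot t 41.2 p [0.5014 0.0216 0.1   ] F [ 0.0847  0.026  -1.0651] w 0.0331
home t 41.7 p [0.5013 0.0217 0.0894] F [-0.5753  1.1637  1.0298] w 0.0329
open t 42.6 p [0.5013 0.0217 0.0895] F [-0.2114 -0.5917 -0.2012] w 0.0854
top bobbin_medium 216 roll mean-stop [-0.0019  0.0027] ztop 0.1103882719549864
scene bobbin_medium 46 roll mean-stop [-0.0006 -0.0098] ztop 0.10667307512197868
knob t 48.8 p [ 0.6079 -0.0235  0.1723] F [-2.033   1.4055 10.3415] w 0.0136
turned t 50.5 p [ 0.6079 -0.0236  0.1725] F [-0.3058  0.129   8.0481] w 0.0134
clear t 52.0 p [ 0.607  -0.023   0.2599] F [ 0.19    0.2466 -0.5848] w 0.0853
top bobbin_medium 194 roll mean-stop [ 0.0048 -0.0053] ztop 0.11068480571580638
scene bobbin_medium 37 roll mean-stop [ 0.0125 -0.0034] ztop 0.10771704563548783
knob ((606.5108032226562, -23.035179138183594), (14.501142501831055, 49.28495788574219), 31.34862518310547) expect deg 121.02439241525398
```

View pics/bobbin_medium.png

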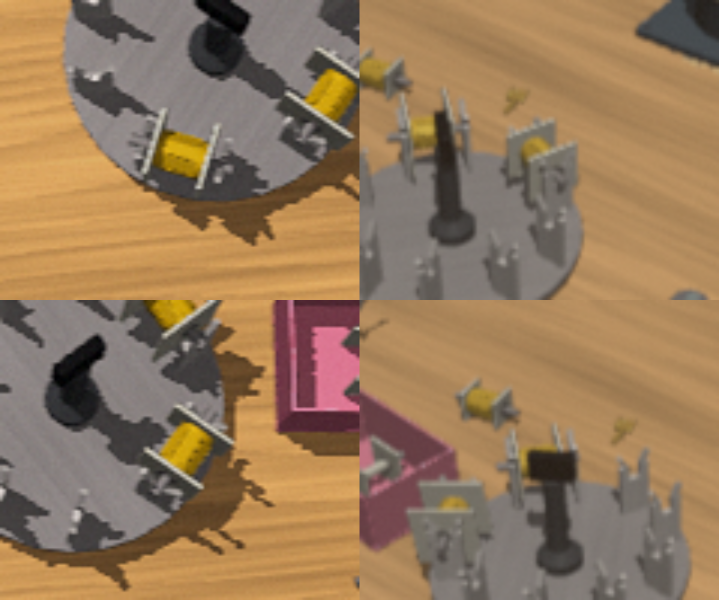

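Medium is seated and carried on one stop: knob 121.3° against 121.0° expected, forces small. Now the small one.

```bash
python3 f.py bobbin_small 2 .592 .358 .35 .42
```

```text
bobbin_small (array([ 0.6076,  0.3862, -1.3714]), np.float64(0.0013155829152016127), np.float64(0.047994725184663405), 79)
bobbin_small (array([ 0.611 ,  0.3897, -1.3543]), np.float64(0.001194827582950654), np.float64(0.04826612777475141), 63)
at bobbin_small t 56.9 p [0.608  0.3862 0.0264] F [ 0.2577 -0.4921  0.3288] w 0.0853
grip t 57.4 p [0.6079 0.3863 0.0265] F [-0.4904  0.8017  4.6198] w 0.0326
lift t 58.7 p [0.6071 0.386  0.2586] F [ 0.2805 -0.4585 -1.298 ] w 0.0333
slot t 61.8 p [0.5014 0.0216 0.1001] F [-0.213  -0.7289 -1.1828] w 0.0331
home t 62.2 p [0.5013 0.0218 0.0894] F [-0.7046  0.3131  0.1306] w 0.0325
open t 63.1 p [0.5013 0.0217 0.0895] F [-0.403  -0.0896 -0.2138] w 0.0853
top bobbin_small 214 roll mean-stop [-0.002   0.0025] ztop 0.1096217630421013
scene bobbin_small 61 roll mean-stop [ 0.0019 -0.0071] ztop 0.10702402711764596
knob t 69.3 p [ 0.6077 -0.0232  0.1723] F [-2.2864  1.7845 11.2961] w 0.0136
turned t 71.0 p [ 0.608  -0.0235  0.1725] F [-0.2508  1.1098  9.8786] w 0.0131
clear t 72.6 p [ 0.6071 -0.023   0.2599] F [ 0.3092 -0.8634 -0.9031] w 0.0857
top bobbin_small 202 roll mean-stop [ 0.0043 -0.005 ] ztop 0.11050290201359787
scene bobbin_small 69 roll mean-stop [ 0.0153 -0.0021] ztop 0.1072514154377672
knob ((607.197998046875, -22.637842178344727), (49.32569885253906, 14.327215194702148), 14.375521659851074) expect deg 193.024392415254
```

View pics/bobbin_small.png

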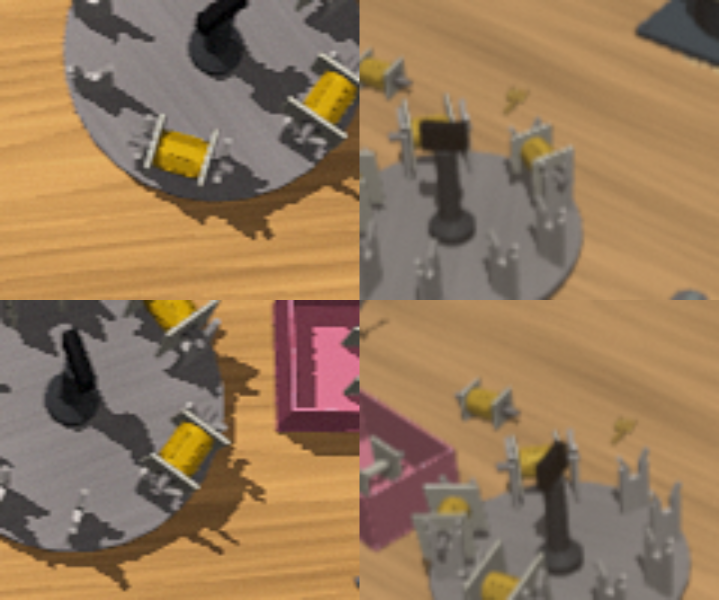

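Small had been knocked about 3 cm aside; it was re-located, loaded and carried on (knob 194.4° against 193°, in detent range). Now the mini.

```bash
sed -i 's/above(xy,a,.2); /above(xy,a,.3); /' h.py; python3 f.py bobbin_mini 3 .417 -.314 .35 .42
```

```text
bobbin_mini (array([ 0.4173, -0.3138, -1.3836]), np.float64(0.0011905154769291082), np.float64(0.03975971963975916), 78)
bobbin_mini (array([ 0.4201, -0.3114, -1.3717]), np.float64(0.0023176402259884404), np.float64(0.045942245795874886), 37)
at bobbin_mini t 79.5 p [ 0.4174 -0.314   0.0223] F [-0.3135 -1.0562 -0.0449] w 0.0852
grip t 80.0 p [ 0.4174 -0.3138  0.0223] F [-0.3492  1.4718  5.7164] w 0.0327
lift t 81.4 p [ 0.4171 -0.3133  0.2591] F [-0.0442  0.7365 -0.9506] w 0.0328
slot t 84.3 p [0.5014 0.0216 0.1   ] F [ 0.3867  0.2568 -0.7766] w 0.0328
home t 84.8 p [0.5012 0.0217 0.0893] F [-0.7116 -0.3088 -0.9742] w 0.0328
open t 85.7 p [0.5013 0.0217 0.0895] F [-0.3713 -0.0885 -0.3447] w 0.0851
top bobbin_mini 217 roll mean-stop [-0.0014  0.004 ] ztop 0.1098734429460771
scene bobbin_mini 71 roll mean-stop [ 0.0036 -0.0039] ztop 0.1073954913274585
knob t 91.9 p [ 0.6078 -0.0235  0.1724] F [-2.1032  1.2288 11.2255] w 0.0133
turned t 93.6 p [ 0.6078 -0.0238  0.1725] F [-1.1078  1.0468  7.7087] w 0.0137
clear t 95.1 p [ 0.607  -0.023   0.2599] F [ 0.4321 -0.0892 -0.9901] w 0.0857
top bobbin_mini 199 roll mean-stop [ 0.0026 -0.0037] ztop 0.10887443492957649
scene bobbin_mini 43 roll mean-stop [ 0.0158 -0.0028] ztop 0.1062718691224649
knob ((607.007080078125, -23.18512725830078), (48.11226272583008, 14.26528263092041), 82.93487548828125) expect deg 265.024392415254
```

View pics/bobbin_mini.png

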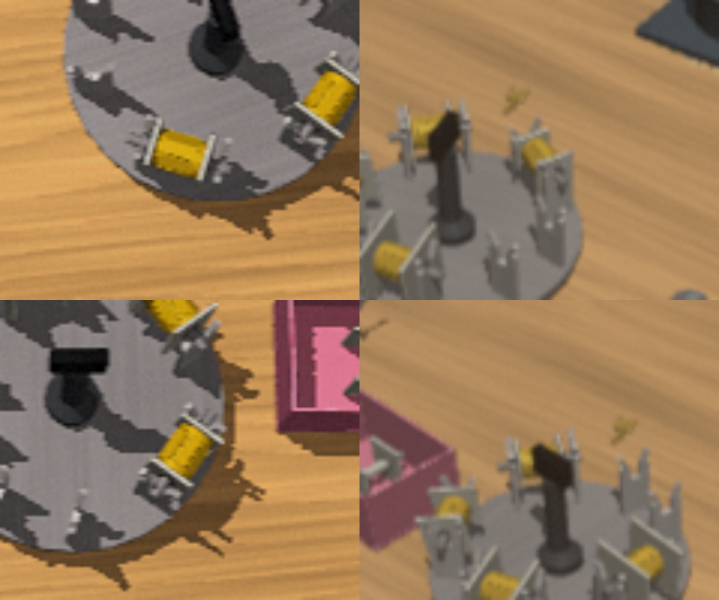

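```bash
cat > g.py <<'E'
from h import *
for i in (1,2,3,4): check("stop%d"%i,i,"pics/x.png")
for P,h in clouds(): print(fit_turret(P,TC,TY))
c=capture("top"); s=capture("scene"); cv2.imwrite("pics/fin.png",np.vstack([cv2.resize(c["img"][110:260,200:500],(600,300)),cv2.resize(s["img"][145:295,160:460],(600,300))])[:,:,::-1])
E
python3 g.py
```

```text
top stop1 199 roll mean-stop [ 0.0025 -0.0039] ztop 0.1088378339828939
scene stop1 42 roll mean-stop [ 0.0162 -0.0026] ztop 0.10613467120301333
top stop2 193 roll mean-stop [0.0035 0.0049] ztop 0.1099333046523886
scene stop2 57 roll mean-stop [-0.0049  0.0006] ztop 0.10699548259758708
top stop3 196 roll mean-stop [-0.0029  0.0029] ztop 0.10969091406944903
scene stop3 112 roll mean-stop [0.0103 0.0019] ztop 0.10682093395321246
top stop4 177 roll mean-stop [-0.001   0.0013] ztop 0.11022452410605821
scene stop4 78 roll mean-stop [-0.0114  0.0102] ztop 0.10792538561082034
(array([ 0.6046, -0.0224, -0.385 ]), np.float64(0.010675611243749071), 2035)
(array([ 0.6106, -0.0166, -0.3957]), np.float64(0.007072736423401243), 1841)
```

View pics/fin.png

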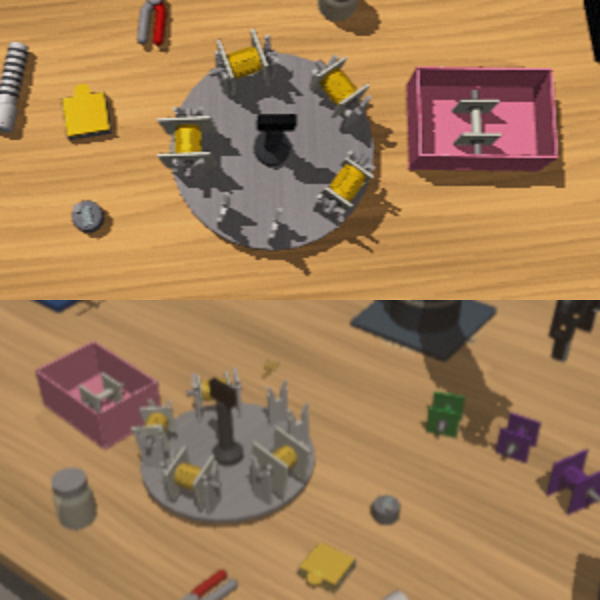

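All four bobbins are seated at stops 1–4, the loading cradle is empty, the empty bobbin lies in the tub and the bystanders are untouched.

```bash
python3 -c "
from plant import *
finish_job(); print(current_clock())"
```

```text
the job is handed in; nothing more can be done
the job is handed in; nothing more can be done
```

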